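# Full sample tin into the tray

## Task

Two identical closed sample tins stand on the worktop: one holds a heavy metal core plug, the other is empty. Find out by lifting which is the heavy one; stand the full tin upright in the middle of the steel tray and let the empty one stand upright on the worktop, well clear of the tray.

Things in the scene. Friction and masses are not known exactly. Their poses are not given: they have to be found in the camera images.
- tin_1_center (a point): centre (half-way up, 35 mm above its foot) of one closed round aluminium tin with a screw lid, 54 mm in diameter and 70 mm tall, upright with its z axis up. Full it weighs 0.42 to 0.58 kg, empty about 0.1 kg. One of the two tins is full, the other empty; which one is drawn anew at every start and cannot be seen. The lid is never opened. The plug inside has about 3 mm of play.
- tin_2_center (a point): the same point of the other tin, of the same look and size; it is full if tin_1 is empty and empty if tin_1 is full.
- tray: open square tray of plain steel, 160 x 160 mm and 18 mm high, walls and floor 3 mm thick, fixed on the thin grey sheet that covers the left part of the worktop, its underside 6 mm and its inner floor 9 mm above the black worktop; the origin is at the centre of its underside, x and y along its sides.
Not all that is in view belongs to the job. What is shaped like the part that bears tin_1_center but blue is not meant. What is shaped like the part that bears tin_2_center but turquoise is not meant.

How it is judged (in metres and radians):
At the end, for the whole second after the job is handed in: the full tin (the one that presses on the tray with more than 2.5 N) stands upright within 10 degrees on the tray's floor, its axis within 40 mm of the tray's centre; the empty tin stands upright within 10 degrees on the worktop (or the sheet on it), its axis at least 130 mm from the tray's centre (((contact force between tin_1 and tray above 2.5 N and horizontal distance between tin_1_center and tray below 0.04 m and height (world z) of tin_1_center below 0.054 m and horizontal distance between tin_2_center and tray above 0.13 m and height (world z) of tin_2_center between 0.028 and 0.048 m and angle between each of tin_1_center, tin_2_center's own z axis and vertical below 0.17 rad) or (contact force between tin_2 and tray above 2.5 N and horizontal distance between tin_2_center and tray below 0.04 m and height (world z) of tin_2_center below 0.054 m and horizontal distance between tin_1_center and tray above 0.13 m and height (world z) of tin_1_center between 0.028 and 0.048 m and angle between each of tin_1_center, tin_2_center's own z axis and vertical below 0.17 rad))); the robot touches nothing.
It fails at once if a tin is tipped over (more than 45 degrees) (angle between any of tin_1_center, tin_2_center's own z axis and vertical above 0.79 rad).
It also fails if it takes over 51 s, if anything falls off the work surface, if the arm or the gripper's body presses on something with over 40 N, if the wrist force passes 120 N, or if a joint passes its speed limit or range.

## Robot

A 7-joint arm with a two-finger parallel gripper is mounted at the origin on a cart in front of the work surface, level with it; the furniture and walls round the work are solid. World frame = base frame: x ahead of the robot, y to its left, z up, the work surface at z = 0. Lengths are in mm, angles in rad, forces in N, time in s.
With the tool pointing down it reaches from about 400 to 850 mm from the base axis. Payload 4.5 kg.
Tool frame: the origin (TCP) lies between the finger pads; the fingertips stand robot.tips_ahead ahead of it and the grasp point (between the pads) lies 8 mm behind it (robot.tips_ahead is the distance from the TCP to the fingertips, in mm); z points along the fingers, x is the direction in which the jaws open and shut, and the axes are right-handed (so a half turn about z gives the same grasp; the last joint's range is limited). The gripper opens to 88 mm and grips with 3 to 60 N. Pads are 18 mm wide; open, the fingers measure 123 mm over their backs; the gripper's body (75 mm by 187 mm) begins 45 mm behind the grasp point.
Start: joints at [-1.075, 0.689, -0.195, 1.565, 0.157, 0.902, -0.215], TCP at [278.46, 559.564, 249.743] pointing down, gripper open.
Joint ranges: [-3.01, 3.01], [-0.46, 2.08], [-1.47, 1.51], [0.13, 2.56], [-1, 4.14], [0.04, 2.09], [-2.66, 2.66]. Speed limits (rad/s): [2.57, 2.57, 3.14, 3.14, 3.14, 3.14, 3.14].

## Interface

Orientations are given as a unit quaternion [x, y, z, w].
In Python, from workcell import robot gives the robot as it stands.
- The arm moves only by the shell command python3 -m handwheel 'ROWS'. ROWS is JSON, a list of rows, each an object with "xyz": the shift along the tool's x, y, z in m, a list of three; "turn": the turn, a rotation vector about the tool's x, y, z in units of 5 degrees (1.0 is 5 degrees), a list of three; "jaw": the opening, from 0 (shut) to 1 (fully open). A call has exactly 10 rows; each row is the pose to reach, as a shift and turn from the pose commanded when the call began, along the tool's axes at that moment; what a row does not reach only later rows make up. A row lasts 1/12 s, in which the tool goes at most 41.7 mm and 7.16 degrees, less where a joint would pass 70% of its speed; a pose out of reach is approached as far as the arm can. A call with a gripper value outside its range is refused whole. The fingers move at their own pace and stop on an object; the grip force is fixed at half the most. Time passes only in rows, so rows that repeat a pose let the fingers close, or fill a call up. It gives the time, the measured TCP pose, the force and the opening at its end, in the units of the state.
- robot.sense(): the state, without advancing time (a new reading comes with each control period).
- robot.get_image(name): name is "side" or "top"; returns (picture, depth): 480x640x3 uint8, red, green, blue; 480x640 float32, mm along the optical axis (not along the pixel's ray), 0 where there is no reading.
- robot.get_calibration(name): a dict with "intrinsics" (3x3 intrinsics, pixels), "cam_to_world" (4x4, takes a point from camera to world coordinates). Camera axes: x right, y down, z forward; pixel columns grow to the right and rows downward; lengths in mm; the calibration is good to about 2 mm. A picture is of the moment at which its call begins. get_calibration takes no time and is no camera call.
- robot.hand_in(): hands the job in, once; it reports no verdict.
Trained networks look in the newest picture that a camera, given by its name, has taken for a name from the list of things; names that differ only in an ending like _2 or _b are one class to them, and where a whole thing is asked for, a point or a joint stands for the part that bears it (a point fixed in the world has none). Each returns a list of dicts, best first, with "score" (0 to 1); they miss things now and then, are a little off and sometimes report something else, mostly with a low value. They report only what shows in the picture. A call takes as long as a camera call. They do not tell look-alikes from the thing itself.
- robot.recognise(camera, query): "centre" ([x, y, z] in mm, in world coordinates, good to about 4 mm: the middle of the surface that is visible of it).
The state is a dict: "clock": time; "joint_pos": joint angles; "joint_velocities": joint speeds; "joint_torque": joint torques, N m; "position": TCP position; "eef_rot": TCP orientation; "force": force on the tool from outside, world axes, zero at the start; "ft_torque": the same for the moment, N m; "finger_gap": finger opening in mm.
Only numpy, scipy, OpenCV 4.12 (cv2) and the standard library are available. Lean on these libraries where they do the work, as an engineer would, in place of code of your own. Each camera call takes 0.05 s, during which the arm holds its last target.

## Working session

There is one attempt and no reset: what is moved stays moved. The work goes in short steps, Python scripts to look and compute and a shell command to move; the robot and the scene stay as the last step left them, time stands still between calls to the robot, and variables do not carry over. Pictures are saved under pics/ and viewed, and the job is handed in when it is done.

```bash
ls; mkdir -p pics; python3 - <<'E'
from workcell import robot
import cv2,json
print(robot.tips_ahead); s=robot.sense(); print(s)
for n in("top","side"):
    im,d=robot.get_image(n); cv2.imwrite(f"pics/{n}0.png",im[:,:,::-1])
    for q in("tin_1_center","tray"):
        try:
            for r in robot.recognise(n,q): print(n,q,r)
        except Exception as e: print(e)
E
```

```text
pics
11.0
{'clock': 0.0, 'joint_pos': array([-1.07520648,  0.69000538, -0.19450701,  1.56629224,  0.15728306,
        0.90250376, -0.21507838]), 'joint_velocities': array([ 2.31648918e-04, -9.35831922e-04, -4.42551401e-04, -1.49400317e-03,
       -1.20313134e-04, -6.68126340e-06, -3.32904981e-04]), 'joint_torque': array([-1.18175435e-04, -5.27560365e+01, -1.26682553e+00, -1.53428292e+01,
       -5.26527269e-02,  6.42482046e-03,  1.70771400e-04]), 'position': array([278.24802658, 558.98476669, 248.91028178]), 'eef_rot': array([ 8.50139694e-01,  5.26556430e-01, -7.40297055e-04,  5.28896840e-04]), 'force': array([-0.16789245,  0.94335912,  0.20240577]), 'ft_torque': array([ 0.01744492, -0.04345838, -0.01787812]), 'finger_gap': 88.15675526484833}
top tin_1_center {'centre': [577.4, -182.5, 71.6], 'score': 0.94}
top tin_1_center {'centre': [491.5, -86.0, 71.1], 'score': 0.76}
top tray {'centre': [591.5, 203.4, 2.0], 'score': 0.58}
side tin_1_center {'centre': [571.8, -199.5, 58.0], 'score': 0.92}
side tin_1_center {'centre': [496.1, -107.3, 55.2], 'score': 0.78}
side tray {'centre': [592.2, 205.0, 7.3], 'score': 0.56}
```

View pics/top0.png

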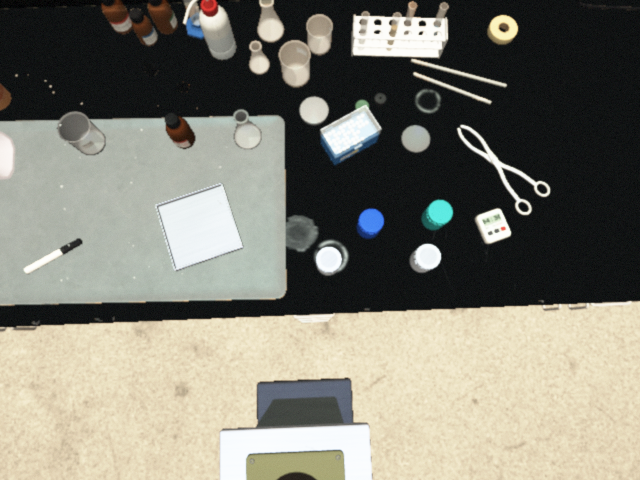

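View pics/side0.png

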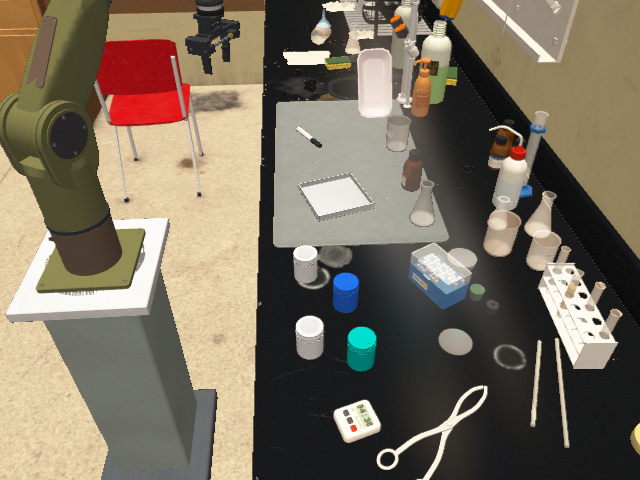

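```bash
cat > h.py <<'E'
from workcell import robot
import numpy as np, cv2
def proj(n,p):
    c=robot.get_calibration(n);K=np.array(c["intrinsics"]);T=np.linalg.inv(np.array(c["cam_to_world"]))
    q=K@(T[:3,:3]@np.array(p,float)+T[:3,3]); return (q[:2]/q[2]).round(1)
def cloud(n,d):
    c=robot.get_calibration(n);K=np.array(c["intrinsics"]);M=np.array(c["cam_to_world"])
    v,u=np.indices(d.shape); P=np.stack([(u-K[0,2])*d/K[0,0],(v-K[1,2])*d/K[1,1],d],-1)
    W=P@M[:3,:3].T+M[:3,3]; W[d==0]=np.nan; return W
E
python3 - <<'E'
from h import *
for n in("top","side"):
    c=robot.get_calibration(n);print(np.round(c["cam_to_world"],2),np.round(c["intrinsics"],0))
    for p in [(577,-182,71),(491,-86,71),(591,203,9),(0,0,0),(278,559,249)]: print(n,p,proj(n,p))
im,d=robot.get_image("top"); W=cloud("top",d); np.save("top.npy",W)
for u,v in [(329,261),(425,258),(370,223),(437,215),(199,227),(300,233),(329,245)]: print((u,v),np.round(W[v,u],1))
im,d=robot.get_image("side"); W=cloud("side",d)
for u,v in [(305,252),(310,325),(335,197),(345,280),(361,335)]: print((u,v),np.round(W[v,u],1))
print(robot.sense()["clock"])
E
```

```text
[[-4.00000e-02 -9.80000e-01  2.00000e-01  3.47810e+02]
 [-1.00000e+00  4.00000e-02 -1.00000e-02 -5.52600e+01]
 [ 0.00000e+00 -2.00000e-01 -9.80000e-01  1.08668e+03]
 [ 0.00000e+00  0.00000e+00  0.00000e+00  1.00000e+00]] [[480.   0. 317.]
 [  0. 480. 234.]
 [  0.   0.   1.]]
top (577, -182, 71) [370.7 222. ]
top (491, -86, 71) [328.3 263. ]
top (591, 203, 9) [199.8 228.7]
top (0, 0, 0) [296.8 504.7]
top (278, 559, 249) [-49.7 390.2]
[[ 1.0000e+00 -5.0000e-02  6.0000e-02  4.7084e+02]
 [-8.0000e-02 -6.5000e-01  7.6000e-01 -9.6671e+02]
 [ 0.0000e+00 -7.6000e-01 -6.5000e-01  8.5001e+02]
 [ 0.0000e+00  0.0000e+00  0.0000e+00  1.0000e+00]] [[527.   0. 324.]
 [  0. 527. 242.]
 [  0.   0.   1.]]
side (577, -182, 71) [344.2 280.3]
side (491, -86, 71) [301.2 252.1]
side (591, 203, 9) [333.6 197.3]
side (0, 0, 0) [ 94.3 260.7]
side (278, 559, 249) [216.6  63.5]
(329, 261) [495.6 -87.7  69.1]
(425, 258) [ 493.5 -292.9   70.6]
(370, 223) [ 574.6 -180.2   71.7]
(437, 215) [ 586.5 -326.9   71.6]
(199, 227) [595.5 205.4   7.4]
(300, 233) [573.5 -26.    0. ]
(329, 245) [542.8 -91.6  -0.6]
(305, 252) [499.5 -85.2  70. ]
(310, 325) [ 498.4 -300.    72.7]
(335, 197) [594.8 202.5  10.3]
(345, 280) [ 578.7 -182.1   71.9]
(361, 335) [ 593.  -330.6   71.3]
0.4
```

```bash
cat >> h.py <<'E'
def lid(W,x,y,r=50,z0=62,z1=80):
    m=(abs(W[...,0]-x)<r)&(abs(W[...,1]-y)<r)&(W[...,2]>z0)&(W[...,2]<z1)
    p=W[m]; (c,rad)=cv2.minEnclosingCircle(p[:,:2].astype(np.float32)); return len(p),np.round(c,1),round(rad,1),np.round(p.mean(0),1)
E
python3 - <<'E'
from h import *
for n in("top","side"):
    im,d=robot.get_image(n); W=cloud(n,d)
    for x,y in [(495,-88),(495,-296),(577,-182),(590,-328)]: print(n,lid(W,x,y))
    m=(abs(W[...,0]-593)<130)&(abs(W[...,1]-204)<130)&(W[...,2]>13)&(W[...,2]<28)
    p=W[m][:,:2].astype(np.float32); print(len(p),cv2.minAreaRect(p))
    m=(abs(W[...,0]-495)<70)&(abs(W[...,1]+88)<70)&(W[...,2]>3)&(W[...,2]<40);print(np.round(W[m].min(0),0),np.round(W[m].max(0),0)) if m.any() else 0
E
```

```text
top (498, array([500.3, -87.9]), 27.2, array([500.2, -87.5,  70.8]))
top (502, array([ 498.7, -300. ]), 27.3, array([ 498. , -299.3,   70.6]))
top (487, array([ 581.7, -183.4]), 27.3, array([ 580.9, -183.3,   70.5]))
top (484, array([ 595.9, -335. ]), 27.4, array([ 594.8, -334.3,   70.7]))
900 ((586.990234375, 207.1309051513672), (238.80247497558594, 239.8472137451172), 83.72872924804688)
[ 426. -158.    3.] [565. -18.  40.]
side (364, array([498.7, -88.6]), 29.2, array([498.7, -91.5,  69.9]))
side (542, array([ 496.4, -301.4]), 28.4, array([ 496.3, -303.6,   70. ]))
side (426, array([ 579.5, -183.3]), 28.8, array([ 579.1, -187.4,   69.8]))
side (573, array([ 592.9, -335.7]), 28.2, array([ 592.8, -338.5,   70.1]))
638 ((594.5672607421875, 202.7984161376953), (163.18560791015625, 169.07061767578125), 17.038084030151367)
[ 426. -156.    3.] [565. -19.  40.]
```

```bash
cat >> h.py <<'E'
from scipy.spatial.transform import Rotation as R
def go(t,p=None):
    s=robot.sense(); r=R.from_quat(s["eef_rot"]); p=s["position"] if p is None else p
    d=r.inv().apply(np.array(t,float)-p)/1000
    print("clock",round(s["clock"],2),"pos",np.round(s["position"],1),"F",np.round(s["force"],2),"gap",round(s["finger_gap"],1))
    print("tool x",np.round(r.apply([1,0,0]),3),"tool z",np.round(r.apply([0,0,1]),3))
    print("shift",np.round(d,4),"len",round(np.linalg.norm(d),4)); 
E
python3 -c "
from h import *
go((499.5,-88,140),p=[278.46,559.56,249.74])"; python3 -m handwheel --help | head -20
```

```text
clock 0.5 pos [278.5 559.5 249.7] F [ 0.04  0.45 -0.76] gap 88.0
tool x [0.446 0.895 0.   ] tool z [ 0.  0. -1.]
shift [-0.4813  0.4864  0.1097] len 0.693invalid input: not JSON, or not a number
```

```bash
python3 -m handwheel '[{"xyz":[-0.024,0.024,0.0],"turn":[0,0,0],"jaw":1},{"xyz":[-0.05,0.05,0.0],"turn":[0,0,0],"jaw":1},{"xyz":[-0.075,0.075,0.0],"turn":[0,0,0],"jaw":1},{"xyz":[-0.1,0.1,0.0],"turn":[0,0,0],"jaw":1},{"xyz":[-0.125,0.125,0.0],"turn":[0,0,0],"jaw":1},{"xyz":[-0.15,0.15,0.0],"turn":[0,0,0],"jaw":1},{"xyz":[-0.175,0.175,0.0],"turn":[0,0,0],"jaw":1},{"xyz":[-0.2,0.2,0.0],"turn":[0,0,0],"jaw":1},{"xyz":[-0.225,0.225,0.0],"turn":[0,0,0],"jaw":1},{"xyz":[-0.25,0.25,0.0],"turn":[0,0,0],"jaw":1}]'; python3 -c "
from h import *
go((499.5,-88,140))"
```

```text
clock: 1.33
position: [391.3, 222.9, 250.0]
eef_rot: [0.85, 0.527, 0.0, 0.0]
force: [0.1, -0.6, 0.4]
finger_gap: 88.3
clock 1.33 pos [391.3 222.9 250. ] F [ 0.11 -0.6   0.4 ] gap 88.3
tool x [0.445 0.895 0.001] tool z [ 0.001  0.    -1.   ]
shift [-0.2303  0.2352  0.1099] len 0.3471
```

```bash
python3 -m handwheel '[{"xyz":[-0.024,0.024,0.01],"turn":[0,0,0],"jaw":1},{"xyz":[-0.05,0.05,0.02],"turn":[0,0,0],"jaw":1},{"xyz":[-0.075,0.075,0.03],"turn":[0,0,0],"jaw":1},{"xyz":[-0.1,0.1,0.04],"turn":[0,0,0],"jaw":1},{"xyz":[-0.125,0.125,0.05],"turn":[0,0,0],"jaw":1},{"xyz":[-0.15,0.152,0.06],"turn":[0,0,0],"jaw":1},{"xyz":[-0.175,0.178,0.07],"turn":[0,0,0],"jaw":1},{"xyz":[-0.2,0.204,0.08],"turn":[0,0,0],"jaw":1},{"xyz":[-0.22,0.225,0.095],"turn":[0,0,0],"jaw":1},{"xyz":[-0.2313,0.2364,0.11],"turn":[0,0,0],"jaw":1}]'; python3 -c "
from h import *
go((499.5,-88,37))"
```

```text
clock: 2.17
position: [500.9, -92.8, 139.3]
eef_rot: [0.852, 0.524, 0.0, 0.002]
force: [0.1, 0.1, -0.5]
finger_gap: 88.1
clock 2.17 pos [500.9 -92.8 139.3] F [ 0.09  0.15 -0.48] gap 88.1
tool x [ 0.45   0.893 -0.001] tool z [ 0.002 -0.002 -1.   ]
shift [ 0.0037 -0.0037  0.1023] len 0.1024
```

```bash
python3 -m handwheel '[{"xyz":[0,0,0],"turn":[0,0,0],"jaw":1},{"xyz":[0,0,0],"turn":[0,0,0],"jaw":1},{"xyz":[0,0,0.01],"turn":[0,0,0],"jaw":1},{"xyz":[0,0,0.02],"turn":[0,0,0],"jaw":1},{"xyz":[0,0,0.03],"turn":[0,0,0],"jaw":1},{"xyz":[0,0,0.04],"turn":[0,0,0],"jaw":1},{"xyz":[0,0,0.045],"turn":[0,0,0],"jaw":1},{"xyz":[0,0,0.045],"turn":[0,0,0],"jaw":1},{"xyz":[0,0,0.045],"turn":[0,0,0],"jaw":1},{"xyz":[0,0,0.045],"turn":[0,0,0],"jaw":1}]'; python3 -c "
from h import *
go((499.5,-88,37))
for n in('top','side'):
    im,d=robot.get_image(n); cv2.imwrite(f'pics/{n}1.png',cv2.resize(im[180:360,220:420,::-1] if n=='side' else im[150:330,240:440,::-1],None,fx=3,fy=3))
"
```

```text
clock: 3.0
position: [499.7, -87.9, 94.8]
eef_rot: [0.85, 0.527, 0.0, 0.0]
force: [0.2, -0.8, 0.1]
finger_gap: 87.9
clock 3.0 pos [499.7 -87.9  94.8] F [ 0.23 -0.83  0.11] gap 87.9
tool x [0.445 0.895 0.   ] tool z [ 0.  0. -1.]
shift [-0.0002 -0.0001  0.0578] len 0.0578
```

View pics/side1.png

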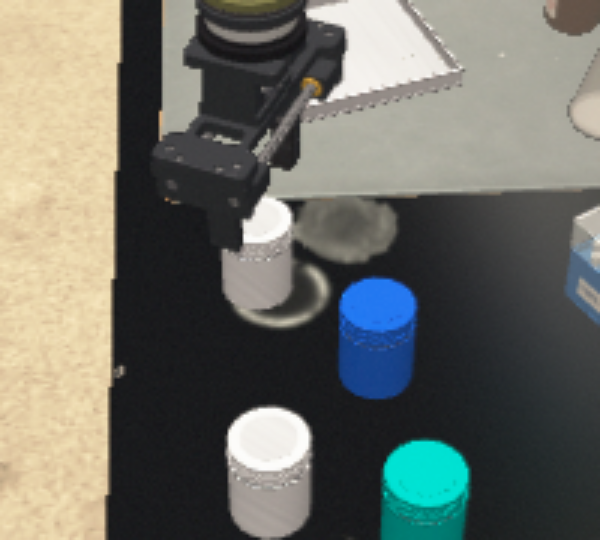

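View pics/top1.png

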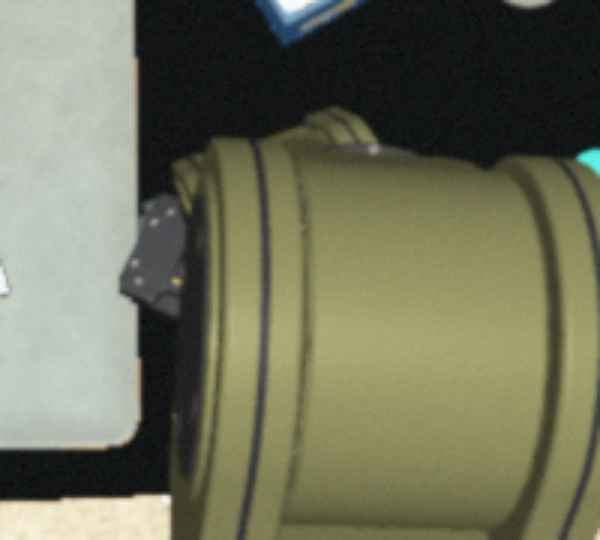

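The side view shows the near finger at crop (228,225) and the far one at (285,145), on either side of the white tin's lid at (258,215). The top view is blocked by the arm. I'll go down and grip.

```bash
python3 -m handwheel '[{"xyz":[0,0,0.01],"turn":[0,0,0],"jaw":1},{"xyz":[0,0,0.02],"turn":[0,0,0],"jaw":1},{"xyz":[0,0,0.03],"turn":[0,0,0],"jaw":1},{"xyz":[0,0,0.04],"turn":[0,0,0],"jaw":1},{"xyz":[0,0,0.05],"turn":[0,0,0],"jaw":1},{"xyz":[0,0,0.058],"turn":[0,0,0],"jaw":1},{"xyz":[0,0,0.058],"turn":[0,0,0],"jaw":1},{"xyz":[0,0,0.058],"turn":[0,0,0],"jaw":0.8},{"xyz":[0,0,0.058],"turn":[0,0,0],"jaw":0.7},{"xyz":[0,0,0.058],"turn":[0,0,0],"jaw":0.6}]'; python3 -m handwheel '[{"xyz":[0,0,0],"turn":[0,0,0],"jaw":0.5},{"xyz":[0,0,0],"turn":[0,0,0],"jaw":0.4},{"xyz":[0,0,0],"turn":[0,0,0],"jaw":0.4},{"xyz":[0,0,0],"turn":[0,0,0],"jaw":0.4},{"xyz":[0,0,0],"turn":[0,0,0],"jaw":0.4},{"xyz":[0,0,0],"turn":[0,0,0],"jaw":0.4},{"xyz":[0,0,0],"turn":[0,0,0],"jaw":0.4},{"xyz":[0,0,0],"turn":[0,0,0],"jaw":0.4},{"xyz":[0,0,0],"turn":[0,0,0],"jaw":0.4},{"xyz":[0,0,0],"turn":[0,0,0],"jaw":0.4}]'; python3 -c "
from h import *
go((499.5,-88,37))"
```

```text
clock: 3.93
position: [499.8, -88.0, 37.1]
eef_rot: [0.85, 0.527, 0.0, 0.0]
force: [-0.5, -0.3, -0.3]
finger_gap: 70.5
clock: 4.77
position: [499.8, -88.0, 37.1]
eef_rot: [0.85, 0.527, 0.0, 0.0]
force: [-0.4, 0.6, 6.8]
finger_gap: 53.4
clock 4.77 pos [499.8 -88.   37.1] F [-0.36  0.61  6.8 ] gap 53.4
tool x [0.446 0.895 0.   ] tool z [ 0.001  0.    -1.   ]
shift [-0.0001 -0.0003  0.0001] len 0.0003
```

```bash
python3 -m handwheel '[{"xyz":[0,0,-0.005],"turn":[0,0,0],"jaw":0.4},{"xyz":[0,0,-0.012],"turn":[0,0,0],"jaw":0.4},{"xyz":[0,0,-0.02],"turn":[0,0,0],"jaw":0.4},{"xyz":[0,0,-0.03],"turn":[0,0,0],"jaw":0.4},{"xyz":[0,0,-0.04],"turn":[0,0,0],"jaw":0.4},{"xyz":[0,0,-0.05],"turn":[0,0,0],"jaw":0.4},{"xyz":[0,0,-0.05],"turn":[0,0,0],"jaw":0.4},{"xyz":[0,0,-0.05],"turn":[0,0,0],"jaw":0.4},{"xyz":[0,0,-0.05],"turn":[0,0,0],"jaw":0.4},{"xyz":[0,0,-0.05],"turn":[0,0,0],"jaw":0.4}]'; python3 -c "
from h import *
import numpy as np
f=[]
for i in range(6):
    im,d=robot.get_image('side'); s=robot.sense(); f.append(s['force'])
print(np.round(f,2)); print(np.round(s['joint_torque'],2), s['ft_torque'])
cv2.imwrite('pics/side2.png',cv2.resize(im[140:340,220:420,::-1],None,fx=3,fy=3))
go((0,0,0))"
```

```text
clock: 5.6
position: [499.2, -88.0, 86.4]
eef_rot: [0.85, 0.527, -0.0, -0.0]
force: [0.3, -0.0, -5.0]
finger_gap: 53.0
[[ 0.84  0.34 -5.48]
 [ 0.84 -0.13 -3.52]
 [ 0.68 -0.39 -4.73]
 [-0.23 -0.18 -4.96]
 [ 0.36 -0.13 -4.26]
 [-0.08 -0.42 -4.55]]
[ 0.000e+00 -5.066e+01 -8.000e-01 -5.990e+00 -1.000e-02  7.000e-02
 -0.000e+00] [-0.07180814  0.00364719  0.00707821]
clock 5.9 pos [499.4 -88.   86.4] F [-0.08 -0.42 -4.55] gap 53.3
tool x [ 0.445  0.895 -0.   ] tool z [-0.  0. -1.]
shift [-0.1437 -0.4862  0.0867] len 0.5144
```

View pics/side2.png

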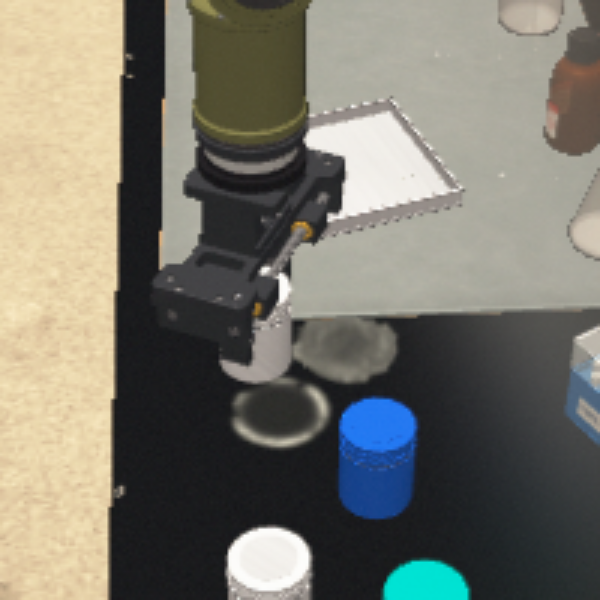

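The lifted tin weighs about 4.6 N, within the full tin's range (an empty one would be about 1 N). So this is the full tin, and the other can stay where it is. Next is the tray.

```bash
python3 -c "
from h import *
go((593,204,105),p=[499.5,-88,86.8])"
```

```text
clock 5.9 pos [499.4 -88.   86.4] F [-0.08 -0.42 -4.55] gap 53.3
tool x [ 0.445  0.895 -0.   ] tool z [-0.  0. -1.]
shift [ 0.3031 -0.0464 -0.0182] len 0.3071
```

```bash
python3 -m handwheel '[{"xyz":[0.005,-0.001,-0.01],"turn":[0,0,0],"jaw":0.4},{"xyz":[0.02,-0.003,-0.018],"turn":[0,0,0],"jaw":0.4},{"xyz":[0.04,-0.006,-0.018],"turn":[0,0,0],"jaw":0.4},{"xyz":[0.06,-0.009,-0.018],"turn":[0,0,0],"jaw":0.4},{"xyz":[0.08,-0.012,-0.018],"turn":[0,0,0],"jaw":0.4},{"xyz":[0.1,-0.015,-0.018],"turn":[0,0,0],"jaw":0.4},{"xyz":[0.12,-0.018,-0.018],"turn":[0,0,0],"jaw":0.4},{"xyz":[0.14,-0.021,-0.018],"turn":[0,0,0],"jaw":0.4},{"xyz":[0.16,-0.024,-0.018],"turn":[0,0,0],"jaw":0.4},{"xyz":[0.18,-0.027,-0.018],"turn":[0,0,0],"jaw":0.4}]'
python3 -m handwheel '[{"xyz":[0.02,-0.003,0],"turn":[0,0,0],"jaw":0.4},{"xyz":[0.04,-0.006,0],"turn":[0,0,0],"jaw":0.4},{"xyz":[0.06,-0.009,0],"turn":[0,0,0],"jaw":0.4},{"xyz":[0.08,-0.012,0],"turn":[0,0,0],"jaw":0.4},{"xyz":[0.1,-0.015,0],"turn":[0,0,0],"jaw":0.4},{"xyz":[0.115,-0.018,0],"turn":[0,0,0],"jaw":0.4},{"xyz":[0.123,-0.0194,0],"turn":[0,0,0],"jaw":0.4},{"xyz":[0.123,-0.0194,0],"turn":[0,0,0],"jaw":0.4},{"xyz":[0.123,-0.0194,0],"turn":[0,0,0],"jaw":0.4},{"xyz":[0.123,-0.0194,0],"turn":[0,0,0],"jaw":0.4}]'
python3 -c "
from h import *
go((593,204,46))
for n in('top','side'):
    im,d=robot.get_image(n); cv2.imwrite(f'pics/{n}3.png',cv2.resize(im[80:280,220:420,::-1] if n=='side' else im[130:330,100:300,::-1],None,fx=3,fy=3))
"
```

```text
clock: 6.73
position: [555.9, 88.4, 105.8]
eef_rot: [0.85, 0.527, 0.001, -0.0]
force: [1.1, -0.8, -4.2]
finger_gap: 53.0
clock: 7.57
position: [592.4, 202.3, 104.8]
eef_rot: [0.85, 0.526, -0.001, 0.001]
force: [-0.0, -0.5, -4.5]
finger_gap: 53.1
clock 7.57 pos [592.4 202.3 104.8] F [-0.03 -0.5  -4.52] gap 53.1
tool x [ 0.446  0.895 -0.002] tool z [-0.001 -0.002 -1.   ]
shift [ 0.0019 -0.0003  0.0588] len 0.0588
```

View pics/side3.png

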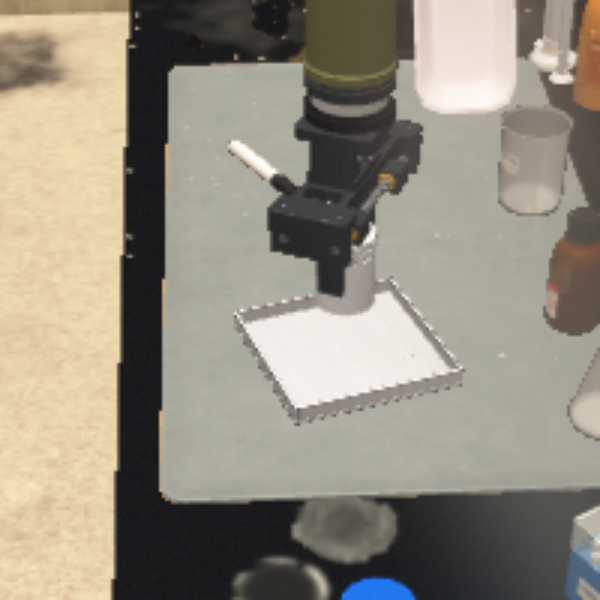

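View pics/top3.png

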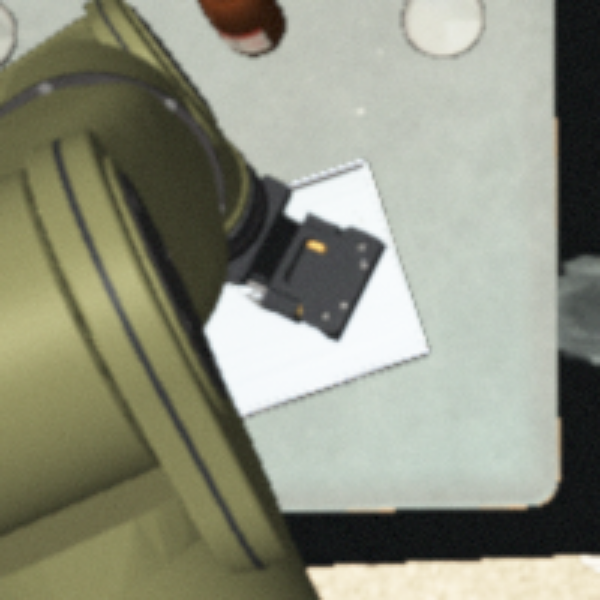

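Both views show the tin held upright over the tray; in the side crop its foot is at (345,305), still about 60 mm up. I'll lower it.

```bash
python3 -m handwheel '[{"xyz":[0,0,0.01],"turn":[0,0,0],"jaw":0.4},{"xyz":[0,0,0.02],"turn":[0,0,0],"jaw":0.4},{"xyz":[0,0,0.03],"turn":[0,0,0],"jaw":0.4},{"xyz":[0,0,0.04],"turn":[0,0,0],"jaw":0.4},{"xyz":[0,0,0.047],"turn":[0,0,0],"jaw":0.4},{"xyz":[0,0,0.051],"turn":[0,0,0],"jaw":0.4},{"xyz":[0,0,0.054],"turn":[0,0,0],"jaw":0.4},{"xyz":[0,0,0.056],"turn":[0,0,0],"jaw":0.4},{"xyz":[0,0,0.057],"turn":[0,0,0],"jaw":0.4},{"xyz":[0,0,0.057],"turn":[0,0,0],"jaw":0.4}]'
python3 -m handwheel '[{"xyz":[0,0,0],"turn":[0,0,0],"jaw":0.4},{"xyz":[0,0,0.0005],"turn":[0,0,0],"jaw":0.4},{"xyz":[0,0,0.001],"turn":[0,0,0],"jaw":0.4},{"xyz":[0,0,0.0015],"turn":[0,0,0],"jaw":0.4},{"xyz":[0,0,0.002],"turn":[0,0,0],"jaw":0.4},{"xyz":[0,0,0.002],"turn":[0,0,0],"jaw":0.4},{"xyz":[0,0,0.002],"turn":[0,0,0],"jaw":0.4},{"xyz":[0,0,0.002],"turn":[0,0,0],"jaw":0.4},{"xyz":[0,0,0.002],"turn":[0,0,0],"jaw":0.4},{"xyz":[0,0,0.002],"turn":[0,0,0],"jaw":0.4}]'
```

```text
clock: 8.5
position: [593.1, 204.0, 47.8]
eef_rot: [0.85, 0.527, 0.0, 0.0]
force: [0.3, 0.2, -4.1]
finger_gap: 53.2
clock: 9.33
position: [593.0, 203.9, 45.9]
eef_rot: [0.85, 0.527, 0.0, 0.0]
force: [-0.6, -0.6, -1.4]
finger_gap: 52.9
```

```bash
python3 -m handwheel '[{"xyz":[0,0,0.0005],"turn":[0,0,0],"jaw":0.4},{"xyz":[0,0,0.0005],"turn":[0,0,0],"jaw":0.58},{"xyz":[0,0,0.0005],"turn":[0,0,0],"jaw":0.62},{"xyz":[0,0,0.0005],"turn":[0,0,0],"jaw":0.66},{"xyz":[0,0,0.0005],"turn":[0,0,0],"jaw":0.72},{"xyz":[0,0,0.0005],"turn":[0,0,0],"jaw":0.8},{"xyz":[0,0,0.0005],"turn":[0,0,0],"jaw":0.9},{"xyz":[0,0,0.0005],"turn":[0,0,0],"jaw":1},{"xyz":[0,0,0.0005],"turn":[0,0,0],"jaw":1},{"xyz":[0,0,0.0005],"turn":[0,0,0],"jaw":1}]'
python3 -m handwheel '[{"xyz":[0,0,0],"turn":[0,0,0],"jaw":1},{"xyz":[0,0,-0.005],"turn":[0,0,0],"jaw":1},{"xyz":[0,0,-0.015],"turn":[0,0,0],"jaw":1},{"xyz":[0,0,-0.03],"turn":[0,0,0],"jaw":1},{"xyz":[0,0,-0.045],"turn":[0,0,0],"jaw":1},{"xyz":[0,0,-0.06],"turn":[0,0,0],"jaw":1},{"xyz":[0,0,-0.08],"turn":[0,0,0],"jaw":1},{"xyz":[0,0,-0.1],"turn":[0,0,0],"jaw":1},{"xyz":[0,0,-0.13],"turn":[0,0,0],"jaw":1},{"xyz":[0,0,-0.15],"turn":[0,0,0],"jaw":1}]'
python3 -m handwheel '[{"xyz":[0,-0.03,-0.01],"turn":[0,0,0],"jaw":1},{"xyz":[0,-0.06,-0.02],"turn":[0,0,0],"jaw":1},{"xyz":[0,-0.09,-0.03],"turn":[0,0,0],"jaw":1},{"xyz":[0.02,-0.12,-0.03],"turn":[0,0,0],"jaw":1},{"xyz":[0.04,-0.15,-0.03],"turn":[0,0,0],"jaw":1},{"xyz":[0.06,-0.17,-0.03],"turn":[0,0,0],"jaw":1},{"xyz":[0.08,-0.19,-0.03],"turn":[0,0,0],"jaw":1},{"xyz":[0.1,-0.21,-0.03],"turn":[0,0,0],"jaw":1},{"xyz":[0.12,-0.23,-0.03],"turn":[0,0,0],"jaw":1},{"xyz":[0.14,-0.25,-0.03],"turn":[0,0,0],"jaw":1}]'
python3 -c "
from h import *
go((0,0,0))
for n in('top','side'):
    im,d=robot.get_image(n); cv2.imwrite(f'pics/{n}4.png',im[:,:,::-1]); W=cloud(n,d)
    for x,y,a,b in [(593,204,72,88),(498,-300,62,80),(499,-88,62,80)]:
        try: print(n,lid(W,x,y,z0=a,z1=b))
        except Exception as e: print(n,'none')
    print(n,[r for r in robot.recognise(n,'tray')],robot.recognise(n,'tin_1_center'))
"
```

```text
clock: 10.17
position: [593.0, 203.9, 45.2]
eef_rot: [0.85, 0.527, 0.0, -0.0]
force: [0.6, 0.2, 0.8]
finger_gap: 88.2
clock: 11.0
position: [593.6, 204.2, 198.5]
eef_rot: [0.85, 0.526, 0.001, 0.0]
force: [-0.2, 0.4, 0.1]
finger_gap: 88.4
clock: 11.83
position: [430.8, 441.9, 226.4]
eef_rot: [0.85, 0.527, 0.001, -0.0]
force: [-0.2, -0.3, 0.2]
finger_gap: 88.0
clock 11.83 pos [430.8 441.9 226.4] F [-0.19 -0.28  0.2 ] gap 88.0
tool x [0.445 0.895 0.001] tool z [ 0.001  0.001 -1.   ]
shift [-0.5878 -0.189   0.2258] len 0.6574
top (500, array([593.6, 204.4]), 27.9, array([593.3, 202.8,  79.8]))
top (504, array([ 498.3, -300.3]), 27.1, array([ 497.8, -299.2,   70.6]))
top (0, array([0., 0.]), 0.0, array([nan, nan, nan]))
top [{'centre': [590.2, 197.2, 4.6], 'score': 0.59}] [{'centre': [584.0, 196.2, 79.6], 'score': 0.91}, {'centre': [576.7, -183.6, 70.6], 'score': 0.57}]
side (212, array([594.8, 202.4]), 29.9, array([592. , 200. ,  78.7]))
side (541, array([ 496. , -300.1]), 28.5, array([ 496.3, -303.4,   70. ]))
side (0, array([0., 0.]), 0.0, array([nan, nan, nan]))
side [{'centre': [591.1, 189.3, 6.2], 'score': 0.71}] [{'centre': [589.7, 183.7, 57.5], 'score': 0.94}, {'centre': [574.0, -201.2, 56.5], 'score': 0.84}]h.py:12: RuntimeWarning: Mean of empty slice.
  p=W[m]; (c,rad)=cv2.minEnclosingCircle(p[:,:2].astype(np.float32)); return len(p),np.round(c,1),round(rad,1),np.round(p.mean(0),1)
  ret = um.true_divide(
```

View pics/side4.png

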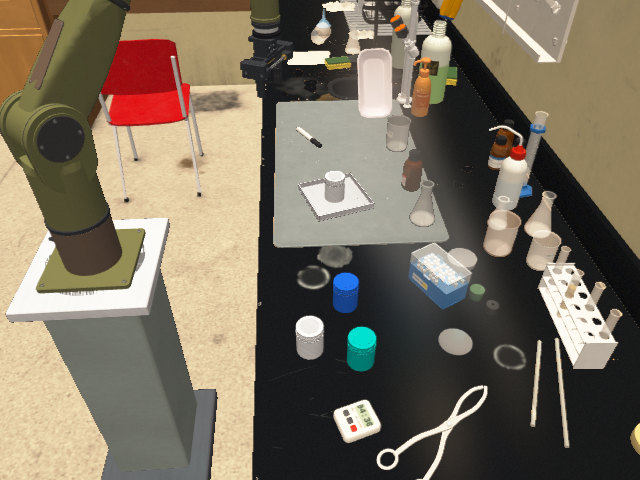

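View pics/top4.png

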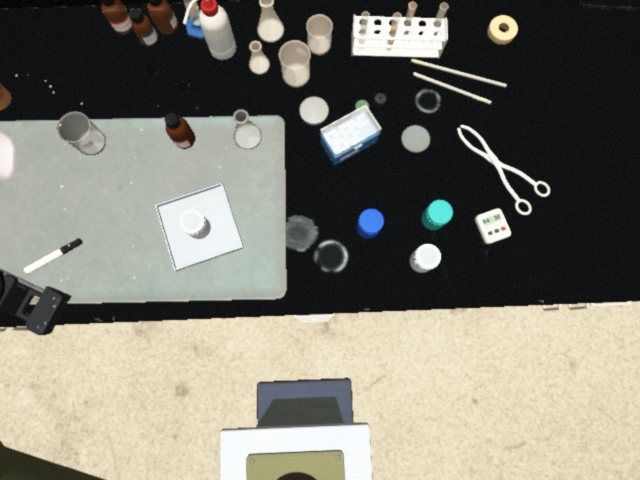

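The tin stands upright in the middle of the tray: side (335,186), top (193,224), lid at z = 79 mm (it should be 9 + 70). The other white tin is where it was, at top (425,258). The gripper is well clear.

```bash
python3 -c "
from workcell import robot
print(robot.hand_in())"
```

```text
the job is handed in; nothing more can be done
None
```

The full tin now stands upright in the middle of the tray, and the job is handed in at about 12 s of the 51 s allowed. I don't have a verdict, because the hand-in reports none.

- **Which tin:** I lifted only the white tin at (499, −88). It pulled down with about 4.6 N, where a full tin should pull 4.1–5.7 N and an empty one about 1 N. I took it as the full one.
- **Full tin:** Its lid centre is at about (593.6, 204.4) and 79–80 mm high, as it should be on the tray floor. My estimate of the tray centre is (593, 204). The pictures show it upright.
- **Empty tin:** I never touched it. It stands upright on the worktop at about (498, −300), roughly 510 mm from the tray centre.
- **Robot:** The open gripper was pulled back to (431, 442, 226), touching nothing, with about 0 N on the wrist.

**Checks that disagreed:** The recogniser missed the second white tin and listed the blue look-alike instead, so I found the white tins from the picture and depth data. With the tin standing in the tray, its tray estimates moved to y = 189–197, because the tin hides part of the tray. I kept the earlier estimate for the tray centre; the tin is within the 40 mm limit either way.

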